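# Dock the pill tray and tug-test its catch

## Robot

A 6-joint arm with a two-finger parallel gripper is mounted at the origin on the work surface. World frame = base frame: x ahead of the robot, y to its left, z up, the work surface at z = 0. Lengths are in m, angles in rad, forces in N, time in s.
With the tool pointing down it reaches from about 0.25 to 0.775 m from the base axis. Payload 4 kg.
Tool frame: the origin (TCP) lies at the very end of the fingers, on their centre line; the grasp point (between the pads) lies 19 mm behind it; z points along the fingers, y is the line along which they close (so a half turn about z gives the same grasp; the last joint's range is limited). The gripper opens to 94 mm and grips with 3 to 60 N. Pads are 16 mm wide; open, the fingers measure 119 mm over their backs; the gripper's body (75 mm by 177 mm) begins 78 mm behind the grasp point.
Start: joints at [-1.265, 0.087, 1.371, -0, 1.684, -0.103], TCP at [0.219, -0.505, 0.206] pointing down, gripper open.
Joint ranges: [-3.1, 3.1], [-0.76, 2.03], [0.27, 2.55], [-1.08, 4.22], [0.17, 2.65], [-2.57, 2.57]. Speed limits (rad/s): [2.79, 2.79, 3.14, 3.14, 3.14, 3.14].

## Interface

Orientations are given as [roll, pitch, yaw] about the fixed x, y, z axes, in that order (R = Rz(yaw) Ry(pitch) Rx(roll)).
In Python, from bench import robot gives the robot as it stands. The module is installed in compiled form; this text tells all that it offers.
- The arm moves only by the tool move_arm, never from a script. Its argument "deltas" is one flat list of numbers, 7 for each row, row after row: the turn, a rotation vector about the tool's x, y, z in rad, then the shift along the tool's x, y, z in cm, then the closure, from -1 (fully open) to 1 (shut). A call has 1 to 8 rows; each row is the pose to reach, as a shift and turn from the pose commanded when the call began, along the tool's axes at that moment; what a row does not reach only later rows make up. A row lasts 1/10 s, in which the tool goes at most 50 mm and 8.59 degrees, less where a joint would pass 70% of its speed; a pose out of reach is approached as far as the arm can. A call with a gripper value outside its range is refused whole. The fingers move at their own pace and stop on an object; the grip force is fixed at half the most. Time passes only in rows, so rows that repeat a pose let the fingers close. It gives the time, the measured TCP pose, the force, the opening and the grip force at its end, in the units of the state.
- robot.get_obs(): the state, without advancing time (a new reading comes with each control period).
- robot.snapshot(name): name is "scene" or "top" or "wrist"; returns a dict with "image" (384x512x3 uint8, red, green, blue), "depth" (384x512 float32, m along the optical axis (not along the pixel's ray), 0 where there is no reading), "fov_y" (degrees; the focal length in pixels is half the picture's height over the tangent of half this angle, whatever the lens; pixels are square), "cx", "cy" (the principal point, pixels), "origin" and "orientation" of the camera in the world; the wrist camera has in their place "T_tool_cam" (4x4, takes a point from camera to tool coordinates, whose origin is the TCP and whose axes are the flange's). Camera axes: x right, y up, looking along -z (the intrinsics and any distortion apply to the point x, -y, -z); pixel columns grow to the right and rows downward; lengths in m; the calibration is good to about 2 mm. A picture is of the moment at which its call begins: read the wrist's pose just before it.
- robot.close_job(): hands the job in; it is judged then, once.
The state is a dict: "time": time; "joint_positions": joint angles; "qvel": joint speeds; "joint_torque": joint torques, N m; "tool_pos": TCP position; "ee_rot": TCP orientation; "wrist_force": force on the tool from outside, world axes, zero at the start; "wrist_torque": the same for the moment, N m; "width": finger opening in m; "finger_force": force on a finger pad.
Only numpy, scipy, OpenCV 4.12 (cv2) and the standard library are available. Lean on these libraries where they do the work, as an engineer would, in place of code of your own. Each camera call takes 0.05 s, during which the arm holds its last target. There are 200 camera calls.

## Task

Slide the loose yellow pill tray, rear end first, into the covered bay of the white dispenser dock until its front plate is flush against the dock and the hidden catch has snapped in. Then tug the tray straight back with a steady pull of about 7 N for about a second (not more than 11 N) to prove the catch holds, let go, and leave the tray fully home. Leave the other things on the table where they are.

Things in the scene. Friction and masses are not known exactly. Their poses are not given: they have to be found in the camera images.
- tray: Loose yellow pill tray with flip lids (shut, fixed), 0.15-0.3 kg, flat on the table. Origin: centre of its box's underside; +x to the rear end, which enters the dock; z up. Box 130 long (x -65 to 65), 80 wide, 24 high; ramped cross bar on top near the rear (x 45 to 61, steep side at 45, top z 30). Front: upright plate 4 thick (x -69 to -65), 108 wide, z 1 to 43, then neck and grip.
- tray_grip (a point): Middle of the tray's upright grip block, at x -107, y 0, z 26 mm of the tray's frame (same axes). The block spans x -123 to -91, is 14 thick in y, z 2 to 41; pinch it from above with the fingers closing along the tray's y. A neck 9 thick, top z 26, joins it to the plate.
- tray_plate (a point): Bottom centre of the rear face of the tray's front plate, x -65, y 0, z 0 mm of the tray's frame; it meets dock_mouth when the tray is fully home.
- dock: White dispenser dock, grey top panel, fixed, 160 long (x) x 112 wide x 64 high. Origin: centre of its underside; mouth in the face at x -80; +x points into the bay; z up. The tray goes in along +x with its own +x parallel. When home the tray's origin lies at x -15 mm here and its plate is flat on the mouth's face.
- dock_mouth (a point): Centre of the dock's mouth face at table height; dock's axes (+x into the bay). The bay is 83 wide, 36 high, without floor (the tray slides on the table); the mouth tapers at the sides over the first 20 mm from 92 wide to 83.
- catch (a joint): Give (m) of the hidden catch: 0 at rest, grows as the caught tray is pulled. In the last 15 mm a pawl rides over the cross bar (push 3-8 N), then drops in front of it with 2 mm play and never lets go. It yields from 2 N pull, 1 mm more per N (7 N: 0.005), end stop 0.020; released, it draws the tray back to within its play. Tray friction adds 0.5-2 N.
- spoon_rest: Bystander: round stainless spoon rest with a flat tail, 96 mm across, 13 high; loose. Origin under the centre of the round.
- thermometer_case: Bystander: white plastic thermometer case, 140 x 26 x 16 mm, loose; origin under its centre, long along x.
- vase: Bystander: small green glass vase, 72 mm across, 125 high, loose; origin under its centre.
- pill_bottle: Bystander: amber jar with white cap, 44 mm across, 75 high, loose; origin under its centre.
- mug: Bystander: white mug, 80 mm across, 90 high, handle to its +y, loose; origin under its centre.
There are look-alikes about, which are no part of the job. There is more than one size of the tray; the one meant has the size given above.

How it is judged:
On the way, in this order (a step that is already met when the one before it is completed fails the run):
1. the tray is fully home in the dock: plate within 2.5 mm of the mouth's face (x of tray_plate in the frame of dock_mouth above -0.0025 m and angle between the x axis of tray and the x axis of dock, either way round below 0.06 rad and horizontal distance between tray_plate and dock_mouth below 0.006 m and value of joint catch below 0.0015 m), for 0.2 s.
2. the tray is tugged back against the caught catch with at least 3.5 N on it (catch gives 1.5 mm or more) for 0.4 s (value of joint catch above 0.0015 m), for 0.4 s.
At the end, for the whole second after the job is handed in: The tray is home in the dock: its plate within 4 mm of the mouth's face, within 6 mm of its centre, in line with the dock within 0.06 rad and level within 0.06 rad; the catch is unloaded (under 1.5 mm), the tray is at rest and released (x of tray_plate in the frame of dock_mouth above -0.004 m and horizontal distance between tray_plate and dock_mouth below 0.006 m and angle between the x axis of tray and the x axis of dock, either way round below 0.06 rad and angle between tray's own z axis and vertical below 0.06 rad and value of joint catch below 0.0015 m and linear speed of tray below 0.01 m/s and contact force between the fingers and tray below 0.1 N); the robot touches nothing.
It fails at once if the tray is tugged too hard (catch gives more than 11 mm, 13 N) (value of joint catch above 0.011 m).
It fails at once if a bystander is shifted by more than 25 mm (distance of any of spoon_rest, thermometer_case, vase, pill_bottle, mug from where it was at the start of the episode above 0.025 m).
It fails at once if the vase is tipped (angle between vase's own z axis and vertical above 0.35 rad).
It also fails if it takes over 59 s, if anything falls off the work surface, if the arm or the gripper's body presses on something with over 40 N, if the wrist force passes 120 N, or if a joint passes its speed limit or range.

## Working session

There is one attempt and no reset: what is moved stays moved. The work goes in short steps, Python scripts to look and compute and a tool call to move; the robot and the scene stay as the last step left them, time stands still between calls to the robot, and variables do not carry over. Pictures are saved under pics/ and viewed, at most 10 in all, crops included, and the job is handed in when it is done.

Besides the shell and the picture viewer there is one more tool, called after "Request:" in YAML: its name, and indented under it one key for each argument. move_arm: Moves the arm, as the interface text tells. Its arguments: {"type":"object","properties":{"deltas":{"type":"array","items":{"type":"number"}}},"required":["deltas"]}

```bash
mkdir -p pics; cat > h.py <<'E'
import numpy as np, cv2
from bench import robot
from scipy.spatial.transform import Rotation as R
def snap(n):
    o=robot.get_obs(); s=robot.snapshot(n)
    if n=="wrist":
        T=np.eye(4);T[:3,:3]=rot(o["ee_rot"]);T[:3,3]=o["tool_pos"];s["T"]=T@s["T_tool_cam"]
    else:
        T=np.eye(4);T[:3,:3]=rot(s["orientation"]);T[:3,3]=s["origin"];s["T"]=T
    return s
def rot(e):
    e=np.asarray(e)
    return e if e.shape==(3,3) else R.from_euler("xyz",e).as_matrix()
def cloud(s):
    h,w=s["depth"].shape; f=h/2/np.tan(np.radians(s["fov_y"]/2))
    u,v=np.meshgrid(np.arange(w),np.arange(h)); d=s["depth"]
    p=np.stack([(u-s["cx"])/f*d,-(v-s["cy"])/f*d,-d],-1)
    return p@s["T"][:3,:3].T+s["T"][:3,3]
def save(im,n): cv2.imwrite("pics/"+n,cv2.cvtColor(im,cv2.COLOR_RGB2BGR))
E
python3 - <<'E'
from h import *
for n in ("top","scene"):
    s=snap(n); np.savez(n,**s,P=cloud(s)); save(cv2.resize(s["image"],(800,600)),n+".png")
    print({k:v for k,v in s.items() if k not in("image","depth")})
print(robot.get_obs())
E
```

```text
{'fov_y': 43.53379859344838, 'cx': 250.8669730044381, 'cy': 191.62987690011119, 'origin': array([0.33801514, 0.0106249 , 1.33801016]), 'orientation': array([ 0.11294533, -0.00719992, -1.59407638]), 'T': array([[-0.02327734,  0.9933781 , -0.11250828,  0.33801514],
       [-0.99970312, -0.02231839,  0.0097756 ,  0.0106249 ],
       [ 0.00719986,  0.11270242,  0.9936027 ,  1.33801016],
       [ 0.        ,  0.        ,  0.        ,  1.        ]])}
{'fov_y': 56.64797654229987, 'cx': 257.97364875360023, 'cy': 190.8669644198892, 'origin': array([1.24438352, 0.56980653, 0.69638189]), 'orientation': array([0.98385235, 0.02410763, 2.21700522]), 'T': array([[-0.60198905, -0.45423986,  0.65671556,  1.24438352],
       [ 0.79814041, -0.31746581,  0.51204233,  0.56980653],
       [-0.0241053 ,  0.8323951 ,  0.55365813,  0.69638189],
       [ 0.        ,  0.        ,  0.        ,  1.        ]])}
{'time': 0.1, 'joint_positions': array([-1.26508374e+00,  8.79374044e-02,  1.37209995e+00, -9.39136212e-06,
        1.68360706e+00, -1.03095630e-01]), 'qvel': array([ 0.00060577, -0.00136313, -0.00260876,  0.00043208, -0.00039022,
       -0.00035092]), 'joint_torque': array([ 2.17719346e-03, -3.41253233e+01, -3.03302658e+01,  7.19848112e-02,
        3.04152304e-02, -9.35265689e-05]), 'tool_pos': array([ 0.21847872, -0.50420414,  0.20439206]), 'ee_rot': array([-3.13955083e+00, -2.01868729e-04,  4.08806962e-01]), 'wrist_force': array([-0.2796243 ,  0.80760647, -0.66356443]), 'wrist_torque': array([ 0.04077245, -0.03676874,  0.00204603]), 'finger_force': 0.0, 'width': 0.09401582776158039}
```

View pics/top.png

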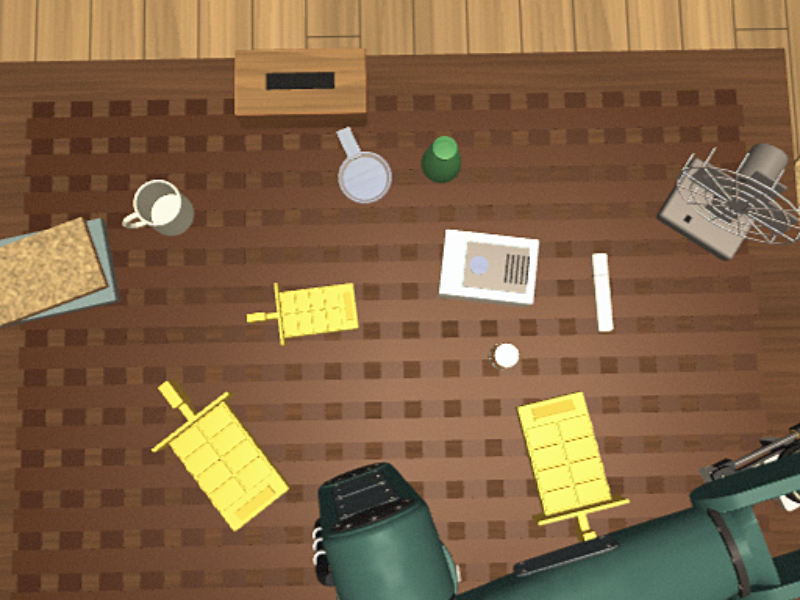

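View pics/scene.png

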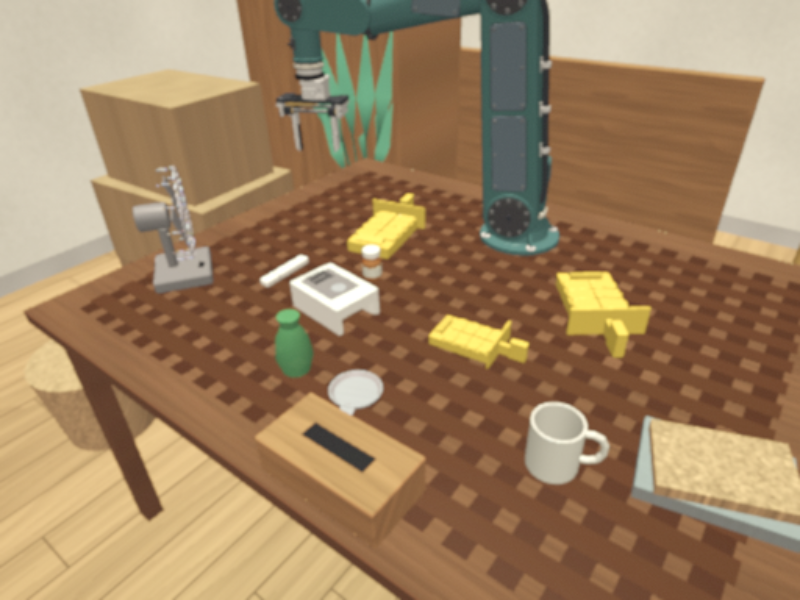

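The top view shows three yellow trays (800x600 px): left (225,465), small centre (317,310) and right (565,460). The dock is at (490,267), and in the scene view its mouth faces world +y. Next I'll measure the sizes.

```bash
python3 - <<'E'
from h import *
s=np.load("top.npz"); P=s["P"]; im=s["image"]
hsv=cv2.cvtColor(im,cv2.COLOR_RGB2HSV)
m=((hsv[...,0]>22)&(hsv[...,0]<34)&(hsv[...,1]>150)&(hsv[...,2]>120)).astype(np.uint8)
n,l,st,c=cv2.connectedComponentsWithStats(m)
for i in range(1,n):
    if st[i,4]<300: continue
    p=P[l==i]; print("comp",c[i]*800/512,st[i,4],"zpct",np.percentile(p[:,2],[1,25,50,75,95,99.5]))
    # body: erode away plate/neck by opening
    k=cv2.morphologyEx((l==i).astype(np.uint8),cv2.MORPH_OPEN,np.ones((13,13)))
    b=P[(k>0)]; b=b[(b[:,2]>.015)]
    r=cv2.minAreaRect((b[:,:2]*1000).astype(np.float32)); print(" body rect",r)
    r=cv2.minAreaRect((p[p[:,2]>.032][:,:2]*1000).astype(np.float32)); print(" z>32 rect",r)
# dock: z>.055 region near
q=(P[...,2]>.058)&(P[...,2]<.07)&(hsv[...,1]<90)
n,l,st,c=cv2.connectedComponentsWithStats(q.astype(np.uint8))
for i in range(1,n):
    if st[i,4]>300:
        p=P[l==i]; r=cv2.minAreaRect((p[:,:2]*1000).astype(np.float32)); print("dock?",c[i]*800/512,st[i,4],r,np.median(p[:,2]))
for nm,(u,v) in dict(bottle=(507,355),case=(602,292),vase=(443,150),mug=(160,205),spoon=(365,177)).items():
    print(nm,P[int(v*.64),int(u*.64)])
a=im[230:350,90:200]; b=im[240:350,320:430]; 
save(np.hstack([cv2.resize(a,(400,436)),cv2.resize(b,(400,436))]),"c1.png")
E
```

```text
comp [211.5362005  447.45358911] 1010 zpct [0.01629381 0.03073674 0.03405154 0.03729654 0.06155839 0.06668697]
 body rect ((0.0, 0.0), (0.0, 0.0), 0.0)
 z>32 rect ((227.20779418945312, 208.91819763183594), (387.7289123535156, 236.7704620361328), 87.78594970703125)
dock? [487.77381326 266.02101631] 2391 ((537.3218994140625, -168.42877197265625), (160.38438415527344, 113.20732116699219), 82.08541870117188) 0.06302809590213831
bottle [ 0.38331393 -0.19151774  0.07505606]
case [ 0.49523037 -0.37545798  0.01466299]
vase [ 0.72389598 -0.09071349  0.12388709]
mug [0.67117759 0.41443233 0.00300136]
spoon [0.71592555 0.04312707 0.00150908]
```

View pics/c1.png

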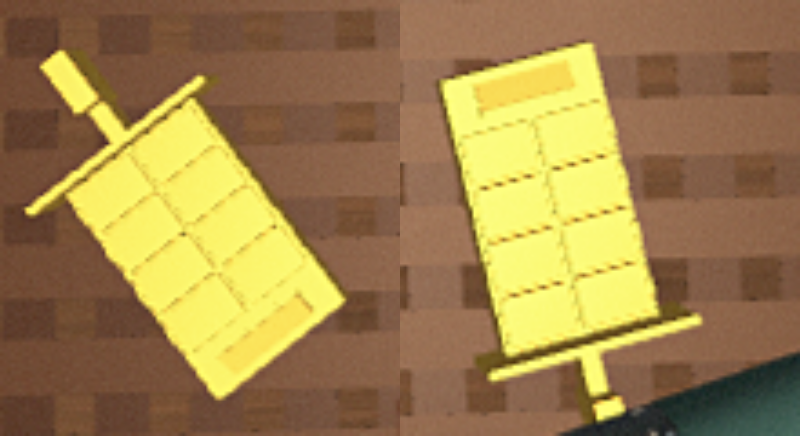

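The crop shows two similar full-size trays: left (225,465) and right (565,460). The colour mask was wrong, so I'm re-measuring both with a wider hue range.

```bash
python3 - <<'E'
from h import *
s=np.load("top.npz"); P=s["P"]; im=s["image"]
hsv=cv2.cvtColor(im,cv2.COLOR_RGB2HSV); print(hsv[300,145],hsv[295,360])
m=((hsv[...,0]>=18)&(hsv[...,0]<34)&(hsv[...,1]>125)&(hsv[...,2]>150)).astype(np.uint8)
n,l,st,c=cv2.connectedComponentsWithStats(m)
for i in range(1,n):
    if st[i,4]<400: continue
    p=P[l==i]; print("comp",c[i]*800/512,st[i,4],"z",np.percentile(p[:,2],[25,50,75,95,99.5]).round(4))
    k=cv2.morphologyEx((l==i).astype(np.uint8),cv2.MORPH_OPEN,np.ones((15,15)))
    b=P[k>0]; b=b[(b[:,2]>.015)&(b[:,2]<.036)]
    if len(b): print(" body",cv2.minAreaRect((b[:,:2]*1000).astype(np.float32)))
    h=p[(p[:,2]>.032)]
    c0=b[:,:2].mean(0)
    for z0,z1 in((.02,.028),(.032,.06)):
        q=p[(p[:,2]>z0)&(p[:,2]<z1)]; print("",z0,len(q),cv2.minAreaRect((q[:,:2]*1000).astype(np.float32)))
E
```

```text
[ 29 145 252] [ 30 133 253]
comp [312.37473225 310.19258721] 1634 z [0.0212 0.0239 0.0265 0.0417 0.0472]
 body ((472.71697998046875, 128.6885223388672), (130.0271453857422, 78.41783905029297), 89.37358856201172)
 0.02 1086 ((469.0176086425781, 156.7893524169922), (82.2437744140625, 184.24130249023438), 6.062836647033691)
 0.032 156 ((457.88592529296875, 162.2305908203125), (173.34608459472656, 101.21395111083984), 77.6978988647461)
comp [222.83407264 459.63101261] 3607 z [0.0316 0.0347 0.0375 0.0604 0.0681]
 body ((208.0597686767578, 285.239990234375), (187.27572631835938, 117.58847045898438), 37.013858795166016)
 0.02 252 ((207.8743438720703, 285.4144287109375), (187.4286651611328, 116.50379180908203), 36.75226593017578)
 0.032 2430 ((242.3931121826172, 308.3900451660156), (269.76953125, 154.3426971435547), 38.195701599121094)
comp [564.88924184 453.53731908] 2971 z [0.0307 0.0336 0.0358 0.0397 0.0455]
 0.02 244 ((215.83206176757812, -289.9755859375), (188.01161193847656, 116.7510986328125), 12.644580841064453)
 0.032 1918 ((216.08880615234375, -289.0619201660156), (187.28863525390625, 116.6805419921875), 12.748637199401855)<stdin>:13: RuntimeWarning: Mean of empty slice.
  ret = um.true_divide(
```

The centre tray (312,310) measures 130x80x24 mm, which matches the description. The left and right trays are oversize, with about 187x117 bodies. The earlier crop only showed those two, so I'll check the centre one in a wrist close-up before I grasp. Moving to hover over its grip now.

Request:
move_arm:
  deltas: [0,0,-1.27,51.7,-58.1,0,-1,0,0,-1.27,51.7,-58.1,0,-1,0,0,-1.27,51.7,-58.1,0,-1,0,0,-1.27,51.7,-58.1,0,-1,0,0,-1.27,51.7,-58.1,0,-1,0,0,-1.27,51.7,-58.1,0,-1,0,0,-1.27,51.7,-58.1,0,-1,0,0,-1.27,51.7,-58.1,0,-1]

```text
time: 0.9
tool_pos: [0.3437, -0.1228, 0.2052]
ee_rot: [3.141, 0.0, 1.614]
wrist_force: [0.9, -0.6, 0.1]
width: 0.0937
finger_force: 0.0
```

```bash
cat >> h.py <<'E'
def delta(x,y,z,yaw):
    o=robot.get_obs(); M=rot(o["ee_rot"]); T=R.from_euler("xyz",[np.pi,0,yaw]).as_matrix()
    print("t",o["time"],"pos",o["tool_pos"].round(4),"rpy",np.round(o["ee_rot"],4),"F",o["wrist_force"].round(2),"w",o["width"],o["finger_force"])
    print("turn",R.from_matrix(M.T@T).as_rotvec().round(4),"cm",(M.T@(np.array([x,y,z])-o["tool_pos"])*100).round(2))
E
python3 - <<'E'
from h import *
delta(.462,.235,.2,1.676)
E
```

```text
t 0.9 pos [ 0.3437 -0.1228  0.2052] rpy [3.1413e+00 1.0000e-04 1.6142e+00] F [ 0.92 -0.59  0.08] w 0.093717674486349 0.0
turn [ 0.0003  0.0001 -0.0618] cm [35.23 13.37  0.52]
```

Request:
move_arm:
  deltas: [0,0,-0.06,35,13,0,-1,0,0,-0.06,35,13,0,-1,0,0,-0.06,35,13,0,-1,0,0,-0.06,35,13,0,-1,0,0,-0.06,35,13,0,-1,0,0,-0.06,35,13,0,-1,0,0,-0.06,35,13,0,-1,0,0,-0.06,35,13,0,-1]

```text
time: 1.7
tool_pos: [0.4604, 0.2335, 0.2043]
ee_rot: [-3.14, -0.0, 1.672]
wrist_force: [0.4, -0.1, -0.9]
width: 0.094
finger_force: 0.0
```

```bash
python3 - <<'E'
from h import *
s=snap("wrist"); np.savez("w1",**s,P=cloud(s)); im=s["image"].copy()
save(cv2.resize(im,(800,600)),"w1.png")
delta(.462,.235,.2,1.676)
# top view: edge fits for tray body and dock in z-slices
t=snap("top"); P=cloud(t); np.savez("top2",**t,P=P); hsv=cv2.cvtColor(t["image"],cv2.COLOR_RGB2HSV)
print("cam pos",s["T"][:3,3], s["depth"].min(), s["depth"].max())
E
```

```text
t 1.75 pos [0.4608 0.2351 0.2039] rpy [-3.1401e+00 -2.4000e-03  1.6739e+00] F [ 0.42  0.89 -0.54] w 0.09408626393683768 0.0
turn [-0.0015 -0.0024 -0.0021] cm [-0.02  0.12  0.39]
cam pos [0.45270119 0.30595874 0.38390205] 0.0 0.46988046
```

View pics/w1.png

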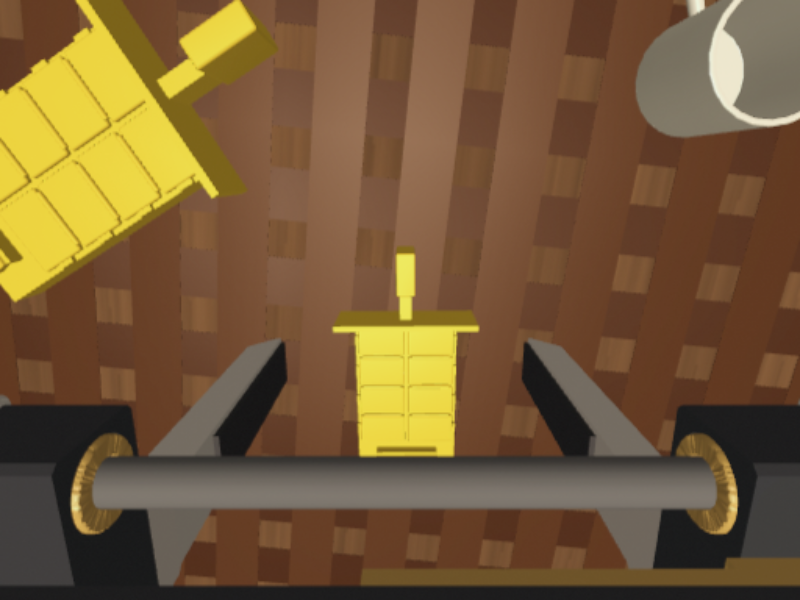

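The wrist view (800x600) shows the centre tray in line with the gripper: grip (405,272), plate (405,325), body down to (405,455). The oversize tray is at upper left and the mug at upper right. Now refining the tray and dock poses.

```bash
python3 - <<'E'
from h import *
def fit(nm,cx=.47,cy=.13):
    s=np.load(nm+".npz"); P=s["P"].reshape(-1,3); hsv=cv2.cvtColor(s["image"],cv2.COLOR_RGB2HSV).reshape(-1,3)
    m=(hsv[:,0]>=18)&(hsv[:,0]<34)&(hsv[:,1]>125)&(hsv[:,2]>110)&(np.hypot(P[:,0]-cx,P[:,1]-cy)<.15)
    if nm=="w1": print([k for k in s.keys() if k not in("P",)])
    q=P[m]; yaw=np.radians(-84)
    for it in range(4):
        d=np.array([np.cos(yaw),np.sin(yaw)]); n=np.array([-d[1],d[0]])
        a=(q[:,:2]-[cx,cy])@d; b=(q[:,:2]-[cx,cy])@n
        # centreline fit: mid of left/right edges in slices of the body & grip
        A,B=[],[]
        for t in np.arange(-.17,.1,.004):
            k=(a>t)&(a<t+.004)
            if k.sum()>6:
                lo,hi=np.percentile(b[k],[3,97]); A.append(t+.002);B.append((lo+hi)/2)
        f=np.polyfit(A,B,1); yaw+=np.arctan(f[0])
    hi=q[:,2]>.036
    print(nm,len(q),"yaw deg",np.degrees(yaw),"line resid",np.std(np.polyval(f,A)-B),"offset b0",f[1])
    print(" a extents",np.percentile(a,[.5,99.5]),"high a hist",np.histogram(a[hi],np.arange(-.17,-.03,.01)))
    g=hi&(a<a.min()+.034)
    print(" grip top centroid",q[g].mean(0),"a",np.percentile(a[g],[2,98]),"b",np.percentile(b[g],[2,98]))
    line=np.array([cx,cy])+f[1]*n; print(" line pt",line)
fit("top2"); fit("w1")
s=np.load("top2.npz"); P=s["P"]; 
q=(P[...,2]>.057)&(P[...,2]<.07)&(abs(P[...,0]-.537)<.1)&(abs(P[...,1]+.168)<.11)
n,l,st,c=cv2.connectedComponentsWithStats(q.astype(np.uint8)); i=1+st[1:,4].argmax()
p=P[l==i]; r=cv2.minAreaRect((p[:,:2]*1000).astype(np.float32)); print("dock",r,cv2.boxPoints(r).round(1).tolist())
E
```

```text
top2 1619 yaw deg -84.16160222941673 line resid 0.001724534426802028 offset b0 0.0019536148637462206
 a extents [-0.10873758  0.06758278] high a hist (array([ 0,  0,  0,  0,  0,  4, 18, 20,  0,  1, 72,  0,  0,  1]), array([-0.17, -0.16, -0.15, -0.14, -0.13, -0.12, -0.11, -0.1 , -0.09,
       -0.08, -0.07, -0.06, -0.05, -0.04, -0.03]))
 grip top centroid [0.4616804  0.23021448 0.04088334] a [-0.11209316 -0.09038085] b [-0.00400691  0.00875494]
 line pt [0.47194243 0.13020877]
['image', 'depth', 'fov_y', 'cx', 'cy', 'T_tool_cam', 'T']
w1 8050 yaw deg -83.92256409624426 line resid 0.0006498620921829962 offset b0 0.0009092436914064614
 a extents [-0.13563254  0.05329632] high a hist (array([  0,   0,   0, 796, 543, 112, 107, 101,   8,   0, 475,   0,   0,
         0]), array([-0.17, -0.16, -0.15, -0.14, -0.13, -0.12, -0.11, -0.1 , -0.09,
       -0.08, -0.07, -0.06, -0.05, -0.04, -0.03]))
 grip top centroid [0.46491084 0.25791986 0.28248545] a [-0.13574001 -0.10589199] b [-0.04771685  0.04996297]
 line pt [0.47090413 0.13009626]
dock ((537.0975952148438, -168.42730712890625), (160.4472198486328, 112.62384033203125), 82.07906341552734) [[470.29998779296875, -240.10000610351562], [581.7999877929688, -255.60000610351562], [603.9000244140625, -96.69999694824219], [492.3999938964844, -81.19999694824219]]
```

Request:
move_arm:
  deltas: [0,0,0,0,0.1,4,-1,0,0,0,0,0.1,8,-1,0,0,0,0,0.1,12,-1,0,0,0,0,0.1,15,-1,0,0,0,0,0.1,17.5,-1,0,0,0,0,0.1,19.0,-1,0,0,0,0,0.1,19.6,-1,0,0,0,0,0.1,19.6,-1]

```text
time: 2.6
tool_pos: [0.4607, 0.2288, 0.0087]
ee_rot: [-3.14, 0.001, 1.668]
wrist_force: [0.7, -0.4, -0.3]
width: 0.094
finger_force: 0.0
```

Request:
move_arm:
  deltas: [0,0,0,0,0,0,1,0,0,0,0,0,0,1,0,0,0,0,0,0,1,0,0,0,0,0,0,1,0,0,0,0,0,0,1,0,0,0,0,0,0,1,0,0,0,0,0,0,1,0,0,0,0,0,0,1]

```text
time: 3.4
tool_pos: [0.4614, 0.23, 0.0094]
ee_rot: [-3.141, 0.0, 1.669]
wrist_force: [-0.6, 0.8, -0.0]
width: 0.0335
finger_force: 0.0
```

Request:
move_arm:
  deltas: [0,0,0,0,0,0,1,0,0,0,0,0,0,1,0,0,0,0,0,0,1,0,0,0,0,0,0,1,0,0,0,0,0,0,1]

```text
time: 3.9
tool_pos: [0.4615, 0.23, 0.0094]
ee_rot: [3.141, 0.0, 1.669]
wrist_force: [0.3, -0.3, -0.9]
width: 0.0138
finger_force: 30.0
```

```bash
python3 - <<'E'
from h import *
c=np.array([.5371,-.1684]); d=np.array([-np.sin(np.radians(7.92)),-np.cos(np.radians(7.92))])
print("yaw target",np.radians(82.08))
for g in (-.31,-.27,-.122):print(g,c+g*d)
p=c+(-.31-.0)*d
delta(p[0],p[1],.0094,np.radians(82.08))
E
```

```text
yaw target 1.4325662500369456
-0.31 [0.57981499 0.13864304]
-0.27 [0.57430338 0.09902458]
-0.122 [ 0.55391042 -0.04756371]
t 3.9 pos [0.4615 0.23   0.0094] rpy [3.1415e+00 1.0000e-04 1.6688e+00] F [ 0.27 -0.34 -0.85] w 0.013827559221640234 29.989898800849915
turn [1.000e-04 1.000e-04 2.362e-01] cm [-10.25  10.88   0.  ]
```

Request:
move_arm:
  deltas: [0,0,0.03,-1.3,1.4,0,1,0,0,0.06,-2.6,2.7,0,1,0,0,0.1,-4,4.2,0,1,0,0,0.14,-5.6,6,0,1,0,0,0.18,-7.5,8,0,1,0,0,0.21,-9.2,9.7,0,1,0,0,0.236,-10.3,10.9,0,1,0,0,0.236,-10.3,10.9,0,1]

```text
time: 4.7
tool_pos: [0.582, 0.1361, 0.0094]
ee_rot: [3.14, 0.001, 1.43]
wrist_force: [1.6, -1.1, 0.9]
width: 0.0142
finger_force: 30.0
```

```bash
python3 - <<'E'
from h import *
t=snap("top"); P=cloud(t); np.savez("top3",**t,P=P)
save(cv2.resize(t["image"][100:260,130:370],(800,533)),"t3.png")
p=np.array([.5371,-.1684])-.27*np.array([-np.sin(np.radians(7.92)),-np.cos(np.radians(7.92))])
delta(p[0],p[1],.0094,np.radians(82.08))
c=np.array([.5371,-.1684]); d=np.array([-np.sin(np.radians(7.92)),-np.cos(np.radians(7.92))]); n=np.array([-d[1],d[0]])
q=P.reshape(-1,3); hsv=cv2.cvtColor(t["image"],cv2.COLOR_RGB2HSV).reshape(-1,3)
m=(hsv[:,0]>=18)&(hsv[:,0]<34)&(hsv[:,1]>125)&(hsv[:,2]>130)&(q[:,2]>.015)
a=(q[:,:2]-c)@d; b=(q[:,:2]-c)@n; m&=(a>-.35)&(a<-.08)&(abs(b)<.08)
for t0 in np.arange(-.30,-.08,.015):
    k=m&(a>t0)&(a<t0+.015)
    if k.sum()>8: print(round(t0,3),k.sum(),np.percentile(b[k],[2,98]).round(4),np.percentile(b[k],[2,98]).mean().round(4),q[k,2].max().round(3))
print("rear",np.percentile(a[m],99.5))
E
```

```text
t 4.75 pos [0.581  0.137  0.0094] rpy [3.1406e+00 7.0000e-04 1.4316e+00] F [ 0.82 -0.65  0.24] w 0.013801282478969487 29.99071329832077
turn [ 0.001   0.0007 -0.001 ] cm [-3.85 -0.14  0.01]
-0.285 10 [-0.0159  0.0553] 0.0197 0.128
-0.27 82 [-0.0155  0.0409] 0.0127 0.031
-0.255 153 [-0.0355  0.0408] 0.0026 0.336
-0.24 158 [-0.0372  0.0404] 0.0016 0.354
-0.225 150 [-0.0355  0.041 ] 0.0027 0.03
-0.21 156 [-0.0359  0.0411] 0.0026 0.03
-0.195 157 [-0.0367  0.0411] 0.0022 0.03
-0.18 150 [-0.0359  0.04  ] 0.0021 0.03
-0.165 154 [-0.0366  0.0413] 0.0024 0.036
-0.15 82 [-0.0336  0.0406] 0.0035 0.032
rear -0.14223663237156992
```

View pics/t3.png

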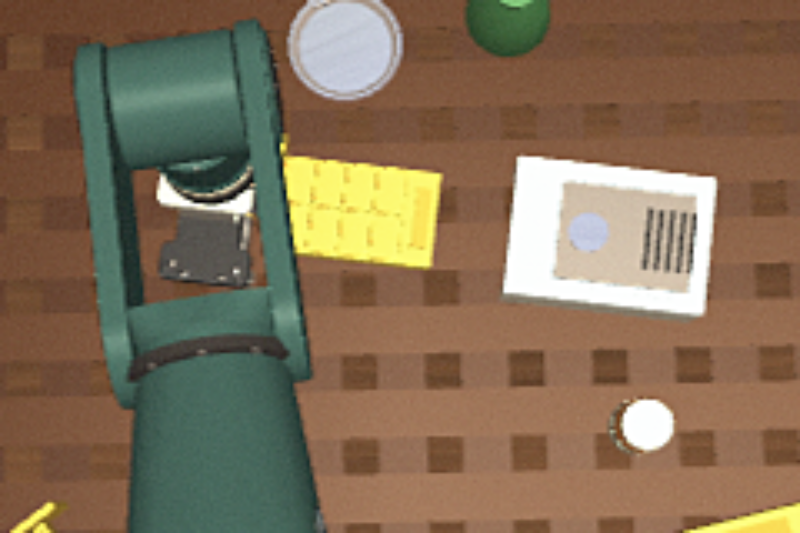

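The tray (340-440,160-265 in the crop) is parallel to the dock, about 2 mm off in +x, and the mouth side is clear. Sliding in partway with a small lateral correction.

Request:
move_arm:
  deltas: [0,0,0,-1,-0.1,0,1,0,0,0,-2.5,-0.18,0,1,0,0,0,-4,-0.18,0,1,0,0,0,-5.5,-0.18,0,1,0,0,0,-7,-0.18,0,1,0,0,0,-8,-0.18,0,1,0,0,0,-9,-0.18,0,1,0,0,0,-9.5,-0.18,0,1]

```text
time: 5.55
tool_pos: [0.5665, 0.0454, 0.0106]
ee_rot: [3.138, -0.004, 1.433]
wrist_force: [-0.8, -0.8, -2.7]
width: 0.0139
finger_force: 30.0
```

```bash
cat >> h.py <<'E'
C=np.array([.5371,-.1684]); D=np.array([-np.sin(np.radians(7.92)),-np.cos(np.radians(7.92))]); N=np.array([-D[1],D[0]])
def st():
    o=robot.get_obs(); p=o["tool_pos"][:2]-C; F=o["wrist_force"][:2]
    print("t",o["time"],"dock",(p@D).round(4),(p@N).round(4),"z",o["tool_pos"][2].round(4),"yawerr",(o["ee_rot"][2]-1.43257).round(4),"F along/lat",(F@D).round(2),(F@N).round(2),o["wrist_force"][2].round(2),"tq",o["wrist_torque"].round(2),"grip",o["width"].round(4),o["finger_force"].round(1))
E
python3 - <<'E'
from h import *
st()
E
```

```text
Traceback (most recent call last):
  File "h.py", line 27, in st
    print("t",o["time"],"dock",(p@D).round(4),(p@N).round(4),"z",o["tool_pos"][2].round(4),"yawerr",(o["ee_rot"][2]-1.43257).round(4),"F along/lat",(F@D).round(2),(F@N).round(2),o["wrist_force"][2].round(2),"tq",o["wrist_torque"].round(2),"grip",o["width"].round(4),o["finger_force"].round(1))
                                                                                                                                                                                                                                                      ^^^^^^^^^^^^^^^^
AttributeError: 'float' object has no attribute 'round'
```

Request:
move_arm:
  deltas: [0,0,0,-1,0,0,1,0,0,0,-2,0,0,1,0,0,0,-3,0,0,1,0,0,0,-4,0,0,1,0,0,0,-5,0,0,1,0,0,0,-6,0,0,1,0,0,0,-6,0,0,1,0,0,0,-6,0,0,1]

```text
time: 6.35
tool_pos: [0.5568, -0.0164, 0.0093]
ee_rot: [-3.142, 0.002, 1.432]
wrist_force: [1.7, -1.8, -2.4]
width: 0.0139
finger_force: 30.0
```

```bash
sed -i 's/o\["width"\].round(4),o\["finger_force"\].round(1)/o["width"],o["finger_force"]/' h.py
python3 - <<'E'
from h import *
st()
E
```

```text
t 6.35 dock -0.1533 -0.0015 z 0.0093 yawerr -0.0003 F along/lat 1.57 1.94 -2.35 tq [-0.18 -0.57  0.37] grip 0.013908302160048553 30.044940412044525
```

Request:
move_arm:
  deltas: [0,0,0,-0.6,0,0,1,0,0,0,-1.2,0,0,1,0,0,0,-1.8,0,0,1,0,0,0,-2.3,0,0,1,0,0,0,-2.7,0,0,1,0,0,0,-3,0,0,1,0,0,0,-3.2,0,0,1,0,0,0,-3.2,0,0,1]

```text
time: 7.15
tool_pos: [0.553, -0.0466, 0.0097]
ee_rot: [3.141, -0.001, 1.432]
wrist_force: [4.0, 1.6, -2.0]
width: 0.0139
finger_force: 30.0
```

```bash
python3 - <<'E'
from h import *
st()
E
```

```text
t 7.15 dock -0.1228 -0.0011 z 0.0097 yawerr -0.0001 F along/lat -2.13 3.77 -1.96 tq [ 0.61 -0.9   0.17] grip 0.013942961979779756 30.016592144966125
```

Request:
move_arm:
  deltas: [0,0,0,-0.1,0.05,0,1,0,0,0,-0.2,0.1,0,1,0,0,0,-0.3,0.1,0,1,0,0,0,-0.4,0.1,0,1,0,0,0,-0.5,0.1,0,1,0,0,0,-0.5,0.1,0,1]

```text
time: 7.75
tool_pos: [0.5523, -0.0521, 0.0094]
ee_rot: [-3.141, 0.0, 1.433]
wrist_force: [0.7, 1.5, 0.3]
width: 0.0142
finger_force: 30.0
```

```bash
python3 - <<'E'
from h import *
st()
E
```

```text
t 7.75 dock -0.1173 -0.0009 z 0.0094 yawerr -0.0 F along/lat -1.56 0.54 0.32 tq [ 0.65 -0.34  0.11] grip 0.014187577312324258 30.004768073558807
```

Request:
move_arm:
  deltas: [0,0,0,-0.1,0,0,1,0,0,0,-0.2,0,0,1,0,0,0,-0.2,0,0,1]

```text
time: 8.05
tool_pos: [0.5521, -0.0546, 0.0094]
ee_rot: [-3.141, 0.001, 1.433]
wrist_force: [0.2, 0.5, -0.0]
width: 0.0136
finger_force: 30.0
```

```bash
python3 - <<'E'
from h import *
st()
E
```

```text
t 8.05 dock -0.1148 -0.0008 z 0.0094 yawerr -0.0001 F along/lat -0.56 0.15 -0.03 tq [ 0.23 -0.1   0.06] grip 0.013638431213230643 29.9993634223938
```

Request:
move_arm:
  deltas: [0,0,0,-0.1,0,0,1,0,0,0,-0.2,0,0,1,0,0,0,-0.2,0,0,1]

```text
time: 8.35
tool_pos: [0.5521, -0.0546, 0.0094]
ee_rot: [-3.141, -0.002, 1.433]
wrist_force: [-0.5, 6.5, -0.2]
width: 0.0138
finger_force: 30.0
```

```bash
python3 - <<'E'
from h import *
st()
E
```

```text
t 8.35 dock -0.1148 -0.0009 z 0.0094 yawerr 0.0004 F along/lat -6.34 -1.43 -0.22 tq [ 0.95 -0.18  0.04] grip 0.013842602714281227 29.998372793197632
```

The tool stopped with 6 N on it. That could still be the pawl, so I'm pushing harder to tell.

Request:
move_arm:
  deltas: [0,0,0,-0.2,0,0,1,0,0,0,-0.4,0,0,1,0,0,0,-0.4,0,0,1,0,0,0,-0.4,0,0,1]

```text
time: 8.75
tool_pos: [0.5521, -0.0549, 0.0095]
ee_rot: [-3.141, -0.009, 1.433]
wrist_force: [1.8, 13.9, 0.4]
width: 0.0131
finger_force: 30.0
```

```bash
python3 - <<'E'
from h import *
st()
s=snap("wrist"); save(cv2.resize(s["image"],(800,600)),"w2.png")
E
```

```text
t 8.75 dock -0.1145 -0.0008 z 0.0095 yawerr 0.0009 F along/lat -14.0 -0.15 0.41 tq [ 2.3  -0.38 -0.09] grip 0.013139614241373042 30.00062495470047
```

View pics/w2.png

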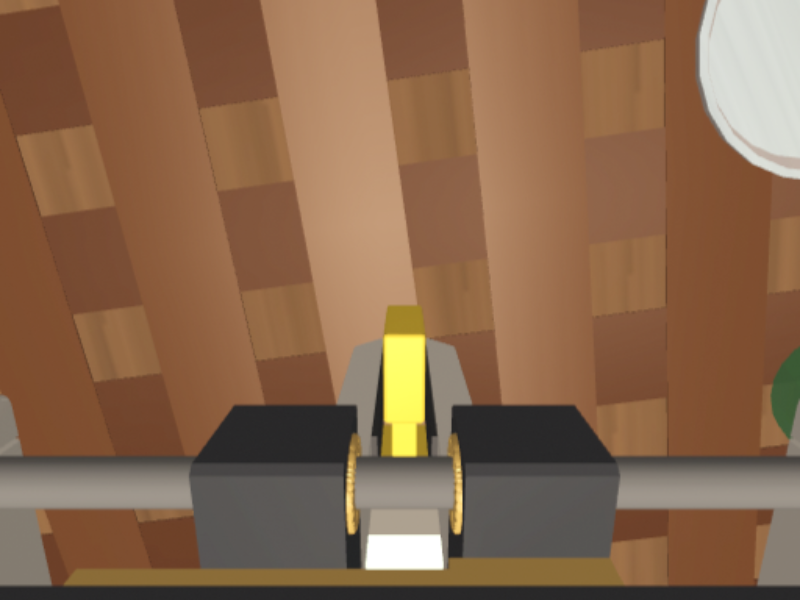

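14 N with no movement means the plate is hard against the dock and past the pawl. The wrist view shows the grip (405,380) still held and central. Now unloading and starting the tug gradually.

Request:
move_arm:
  deltas: [0,0,0,0.3,0,0,1,0,0,0,0.6,0,0,1,0,0,0,0.8,0,0,1,0,0,0,1.0,0,0,1,0,0,0,1.1,0,0,1,0,0,0,1.1,0,0,1]

```text
time: 9.4
tool_pos: [0.5528, -0.0502, 0.0092]
ee_rot: [-3.141, 0.002, 1.432]
wrist_force: [-0.3, -4.7, -2.9]
width: 0.0139
finger_force: 30.0
```

```bash
python3 - <<'E'
from h import *
st()
E
```

```text
t 9.4 dock -0.1193 -0.0007 z 0.0092 yawerr -0.0003 F along/lat 4.68 0.39 -2.93 tq [-0.68  0.01  0.01] grip 0.01389317370177892 29.999422430992126
```

Request:
move_arm:
  deltas: [0,0,0,0.15,0,0,1,0,0,0,0.3,0,0,1,0,0,0,0.3,0,0,1,0,0,0,0.3,0,0,1]

```text
time: 9.8
tool_pos: [0.5531, -0.0478, 0.0092]
ee_rot: [-3.141, 0.003, 1.432]
wrist_force: [-1.5, -7.0, -2.8]
width: 0.0138
finger_force: 30.0
```

```bash
python3 - <<'E'
from h import *
st()
E
```

```text
t 9.8 dock -0.1217 -0.0007 z 0.0092 yawerr -0.0003 F along/lat 7.16 -0.49 -2.76 tq [-1.    0.02  0.01] grip 0.013758208737200416 29.999317824840546
```

The pull is 7.2 N and the tray has given 7 mm including play, which matches the 7 N target. Holding for 1 s, including 0.2 s already counted.

Request:
move_arm:
  deltas: [0,0,0,0.03,0,0,1,0,0,0,0.03,0,0,1,0,0,0,0.03,0,0,1,0,0,0,0.03,0,0,1,0,0,0,0.03,0,0,1,0,0,0,0.03,0,0,1,0,0,0,0.03,0,0,1,0,0,0,0.03,0,0,1]

```text
time: 10.6
tool_pos: [0.5532, -0.0476, 0.0091]
ee_rot: [-3.141, 0.003, 1.432]
wrist_force: [-1.3, -7.4, -2.5]
width: 0.0138
finger_force: 30.0
```

```bash
python3 - <<'E'
from h import *
st()
E
```

```text
t 10.6 dock -0.1218 -0.0007 z 0.0091 yawerr -0.0004 F along/lat 7.52 -0.25 -2.47 tq [-0.93  0.09 -0.06] grip 0.013759947522317536 29.9993097782135
```

Pushing it back home, easing off the load, then opening.

Request:
move_arm:
  deltas: [0,0,0,-0.3,0,0,1,0,0,0,-0.6,0,0,1,0,0,0,-0.9,0,0,1,0,0,0,-1.2,0,0,1,0,0,0,-1.4,0,0,1,0,0,0,-1.4,0,0,1,0,0,0,-1.2,0,0,1,0,0,0,-1.2,0,0,1]

```text
time: 11.4
tool_pos: [0.5523, -0.055, 0.0095]
ee_rot: [-3.142, -0.004, 1.433]
wrist_force: [1.0, 6.7, -1.5]
width: 0.0142
finger_force: 30.0
```

```bash
python3 - <<'E'
from h import *
st()
E
```

```text
t 11.4 dock -0.1144 -0.0006 z 0.0095 yawerr 0.0009 F along/lat -6.81 0.11 -1.51 tq [ 1.42 -0.26 -0.04] grip 0.014150622863449364 30.000001788139343
```

Request:
move_arm:
  deltas: [0,0,0,0.2,0,0,1,0,0,0,0.2,0,0,1,0,0,0,0.2,0,0,0,0,0,0,0.2,0,0,0,0,0,0,0.2,0,0,0,0,0,0,0.2,0,0,0,0,0,0,0.2,0,0,0,0,0,0,0.2,0,0,0]

```text
time: 12.2
tool_pos: [0.5523, -0.0558, 0.0096]
ee_rot: [3.141, 0.0, 1.433]
wrist_force: [0.1, -0.1, -0.0]
width: 0.0467
finger_force: 0.0
```

```bash
python3 - <<'E'
from h import *
st()
E
```

```text
t 12.2 dock -0.1136 -0.0004 z 0.0096 yawerr 0.0001 F along/lat 0.09 0.14 -0.02 tq [-0.06 -0.05 -0.04] grip 0.04667784002381645 0.0
```

Released with no force on the tool. Lifting straight up and away.

Request:
move_arm:
  deltas: [0,0,0,0,0,-1.5,0,0,0,0,0,0,-4,0,0,0,0,0,0,-8,0,0,0,0,0,0,-12,0,0,0,0,3,0,-16,0,0,0,0,7,0,-16,0,0,0,0,10,0,-16,0,0,0,0,10,0,-16,0]

```text
time: 13.0
tool_pos: [0.5665, 0.0467, 0.1714]
ee_rot: [3.139, -0.002, 1.437]
wrist_force: [0.4, -0.5, -0.2]
width: 0.0469
finger_force: 0.0
```

```bash
python3 - <<'E'
from h import *
st()
s=snap("scene"); save(cv2.resize(s["image"][130:270,150:350],(800,560)),"end.png")
E
```

```text
t 13.0 dock -0.2171 -0.0005 z 0.1714 yawerr 0.0048 F along/lat 0.4 0.49 -0.17 tq [-0.13 -0.06 -0.04] grip 0.04689174667586913 0.0
```

View pics/end.png

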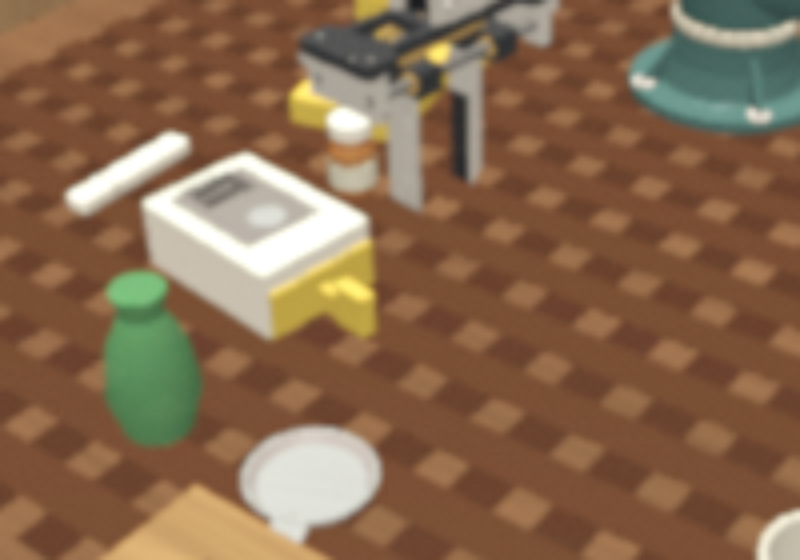

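The tray plate (325,290) sits flush on the dock, the gripper is clear, and the bystanders are where they were. Handing in.

```bash
python3 -c "
from bench import robot; print(robot.close_job())"
```

```text
the job is handed in; nothing more can be done
None
```

The tray is fully home and released; the catch held a tug of about 7.2–7.5 N for about 1 s, the bystanders look unmoved, and the job is handed in (no verdict was returned).

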